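Set a light-box shutter to its half stop

TASK

The light box with the round window is too bright for checking the card discs. Slide its shutter plate by the upright grip from fully open to the next click stop, so that the plate stays half-way across the round window. Leave the shutter of the square-window box fully open as it is.

Things in the scene. Friction and masses are not known exactly. Their poses are not given: they have to be found in the camera images.
- round_shutter (a joint): Travel (m) of the dark steel shutter plate, 84x80x4 mm, on the grey light box with the round 66 mm window. 0 = window fully open (start, within 3 mm), 0.035 = half stop, 0.070 = shut: three spring click stops. Leaving a stop takes about 5 N; past half-way to the next the spring draws the plate on, and let go within 10 mm of a stop it settles there. Plates lie level, top 65 mm above the table.
- round_grip (a point): Centre of the upright black grip fin of the round-window shutter: 14 mm thick along y, 44 mm wide along x, 36 mm high; 18 mm up to its top and 18 mm down to the plate (3 mm foot, 22 mm long in y, on the plate). Moves with the plate. Site +y is the closing direction, from the grip towards the window. 60 mm clear on both y sides. Box 108x168 mm, 70 mm high at its rails, fixed.
- square_shutter (a joint): The same travel for the otherwise identical box with the square 62 mm window: 0 = fully open, where it starts (within 3 mm) and must stay.
- square_grip (a point): Centre of the same grip on the square-window box's shutter; axes as for the round one. Either box may stand on the left or on the right.

How it is judged (in metres and radians):
At the end, for the whole second after the job is handed in: The round-window shutter rests in its half stop (within 7 mm of it, at rest) and the square-window shutter is still in its fully open stop (within 10 mm) (value of joint round_shutter between 0.028 and 0.042 m and velocity of joint round_shutter between -0.01 and 0.01 m/s and value of joint square_shutter below 0.01 m); the robot touches nothing.
It also fails if it takes over 32 s, if anything falls off the work surface, if the arm or the gripper's body presses on something with over 40 N, if the wrist force passes 120 N, or if a joint passes its speed limit or range.

ROBOT

A 7-joint arm with a two-finger parallel gripper is mounted at the origin on a cart in front of the work surface, level with it; the furniture and walls round the work are solid. World frame = base frame: x ahead of the robot, y to its left, z up, the work surface at z = 0. Lengths are in mm, angles in rad, forces in N, time in s.
With the tool pointing down it reaches from about 400 to 875 mm from the base axis. Payload 19.3 kg.
Tool frame: the origin (TCP) lies at the very end of the fingers, on their centre line; the grasp point (between the pads) lies 19 mm behind it (grip_point_offset is the z of the grasp point in the tool frame, in mm); z points along the fingers, y is the line along which they close (so a half turn about z gives the same grasp; the last joint's range is limited). The gripper opens to 85 mm and grips with 20 to 120 N. Pads are 22 mm wide; open, the fingers measure 114 mm over their backs; the gripper's body (76 mm by 85 mm) begins 54 mm behind the grasp point. The pads swing forward as they close: fully open they stand 13 mm farther back than shut.
Start: joints at [-1.191, 0.521, -0.036, 1.599, 0.021, 1.021, -0.113], TCP at [271.757, 562.817, 231.291] pointing down, gripper open.
Joint ranges: [-2.91, 2.91], [-0.3, 2.13], [-1.5, 1.42], [0.17, 2.43], [-1.26, 4.41], [0.16, 1.93], [-2.52, 2.52]. Speed limits (rad/s): [1.89, 1.89, 2.39, 2.39, 3.01, 3.01, 3.01].

INTERFACE

Orientations are given as a 3x3 rotation matrix whose columns are the frame's x, y, z axes.
In Python, from workcell import movep, movel, goto_joints, open_gripper, clamp, wait, inverse_kinematics, read_state, camera, PlanningError, finish_job, grip_point_offset gives the robot as it stands. Calls block until the motion is done:
- movep(position, orientation): joint-space move of the TCP to a pose.
- movel(position, frame=None, max_speed=150, guard=None): straight line of the TCP; frame=None keeps the orientation; max_speed is the mean speed in mm/s. With guard (N) it stops when the force on the tool has changed by that much, and returns True; else False.
- goto_joints(angles): joint-space move.
- open_gripper() and clamp(): open the fingers fully, or close them until they stop; the grip force is fixed at half the most.
- wait(seconds).
- inverse_kinematics(position, orientation): joint angles nearest the present ones, or None.
- read_state(): the state.
- camera(name): name is "side" or "top"; returns a dict with "image" (480x640x3 uint8, blue, green, red), "range_z" (480x640 float32, mm along the optical axis (not along the pixel's ray), 0 where there is no reading), "fx", "fy", "cx", "cy" (pixels), "dist_coeffs" ([k1, k2, p1, p2, k3] as OpenCV has them; the pictures are not rectified), "cam_to_world" (4x4, takes a point from camera to world coordinates). Camera axes: x right, y up, looking along -z (the intrinsics and any distortion apply to the point x, -y, -z); pixel columns grow to the right and rows downward; lengths in mm; the calibration is good to about 2 mm. A picture is of the moment at which its call begins.
A pose or a line that the arm cannot do raises PlanningError and nothing moves.
- finish_job(): hands the job in; it is judged then, once.
The state is a dict: "time": time; "qpos": joint angles; "qvel": joint speeds; "joint_efforts": joint torques, N m; "eef_pos": TCP position; "tool_rot": TCP orientation; "ft_force": force on the tool from outside, world axes, zero at the start; "torque": the same for the moment, N m; "finger_gap": finger opening in mm; "gripper_force": force on a finger pad.
Only numpy, scipy, OpenCV 4.12 (cv2) and the standard library are available. Lean on these libraries where they do the work, as an engineer would, in place of code of your own. Each camera call takes 0.05 s, during which the arm holds its last target. There are 200 camera calls.

## Working session

There is one attempt and no reset: what is moved stays moved. The work goes in short steps, each a Python script; the robot and the scene stay as the last script left them, time stands still between calls to the robot, and variables do not carry over. Pictures are saved under pics/ and viewed, at most 10 in all, crops included, and the job is handed in when it is done.

```bash
mkdir -p pics; python3 - <<'E'
from workcell import *
import cv2, numpy as np
for n in("top","side"):
    c=camera(n); cv2.imwrite(f"pics/{n}0.png",c["image"]); np.savez(f"{n}0.npz",**c)
    print(n,c["fx"],c["cx"],c["cy"],c["dist_coeffs"],np.round(c["cam_to_world"],3).tolist())
s=read_state(); print(s["time"],s["tool_rot"],grip_point_offset)
E
```

```text
top 549.2966925003893 322.3096745397651 233.6657468460071 [-0.09660191  0.          0.          0.          0.        ] [[0.007, 0.987, -0.16, 424.214], [-1.0, 0.01, 0.016, -149.892], [0.017, 0.16, 0.987, 959.881], [0.0, 0.0, 0.0, 1.0]]
side 594.2689974776844 323.14251915505207 241.634063032152 [-0.11357876  0.          0.          0.          0.        ] [[0.988, 0.102, -0.118, 456.348], [-0.156, 0.631, -0.76, -813.332], [-0.003, 0.769, 0.64, 666.333], [0.0, 0.0, 0.0, 1.0]]
0.1 [[-9.00517363e-01  4.34819908e-01 -3.54084978e-04]
 [ 4.34820044e-01  9.00516885e-01 -9.32067737e-04]
 [-8.64221068e-05 -9.93306427e-04 -9.99999503e-01]] -18.700000000000003
```

View pics/top0.png

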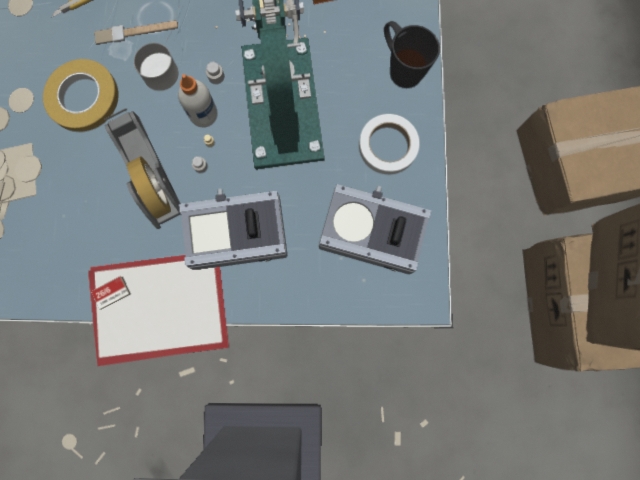

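View pics/side0.png

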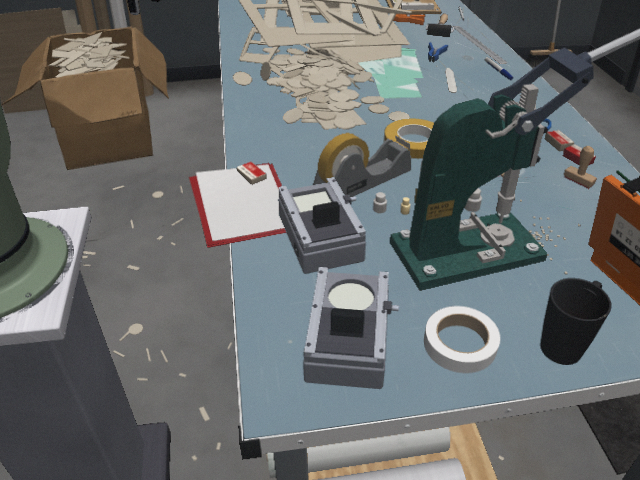

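The top view shows the round-window box at about (375,228), with its window at (353,222) and grip at (398,231). The square-window box is on the left at (233,229), grip at (251,222). The side view agrees: the round box is the nearer one, its grip at about (347,322). Next I'll measure the fin and the window.

```bash
cat > h.py <<'E'
import numpy as np, cv2
def rays(c,uv):
    K=np.array([[c["fx"],0,c["cx"]],[0,c["fy"],c["cy"]],[0,0,1.]])
    p=cv2.undistortPoints(np.asarray(uv,float).reshape(-1,1,2),K,np.asarray(c["dist_coeffs"],float))[:,0]
    T=np.asarray(c["cam_to_world"]); return T[:3,3],np.c_[p[:,0],-p[:,1],-np.ones(len(p))]@T[:3,:3].T
def onplane(c,uv,z):
    o,d=rays(c,uv); return o+d*((z-o[2])/d[:,2])[:,None]
def cloud(c):
    v,u=np.mgrid[:480,:640]; o,d=rays(c,np.c_[u.ravel(),v.ravel()])
    P=o+d*np.asarray(c["range_z"],float).ravel()[:,None]; P[np.asarray(c["range_z"]).ravel()==0]=np.nan
    return P.reshape(480,640,3)
def fit(P):
    r=cv2.minAreaRect(P[:,:2].astype(np.float32)); return [np.round(x,1) for x in r]
E
python3 - <<'E'
from h import *
for n,box,wb in(("top",(380,205,420,255),(325,195,380,250)),("side",(320,295,375,345),(320,275,380,312))):
    c=dict(np.load(n+"0.npz")); P=cloud(c); g=c["image"].max(2)
    u0,v0,u1,v1=box; m=np.zeros((480,640),bool); m[v0:v1,u0:u1]=1
    print(n,"dark vals",np.percentile(g[m],[5,20,50,80]))
    f=P[m&(P[...,2]>92)&(P[...,2]<108)]; print("fin top pts",len(f),f.mean(0).round(1),np.percentile(f[:,2],[5,50,95]).round(1),fit(f))
    m2=np.zeros((480,640),np.uint8); u0,v0,u1,v1=wb; m2[v0:v1,u0:u1]=c["image"][v0:v1,u0:u1].min(2)>190
    k=cv2.connectedComponentsWithStats(m2); i=1+np.argmax(k[2][1:,4]); uv=np.argwhere(k[1]==i)[:,::-1]
    z=np.nanmedian(P[k[1]==i][:,2]); W=onplane(c,uv,z); print("window",z.round(1),W.mean(0).round(1),fit(W))
    if n=="top":
        r=P[(P[...,2]>66)&(P[...,2]<76)&(abs(P[...,0]-470)<200)&(P[...,1]<-180)&(P[...,1]>-400)]
        dark=m&(g<35); D=onplane(c,np.argwhere(dark)[:,::-1],101.); print("dark",dark.sum(),D.mean(0).round(1),fit(D))
        for y in range(-350,651,100):
            q=P[abs(P[...,1]-y)<50]; q=q[(q[:,0]>300)&(q[:,2]>110)]; print(y,len(q), q.min(0).round() if len(q) else "", q.max(0).round() if len(q) else "")
E
```

```text
top dark vals [38.95 75.8  91.   94.  ]
fin top pts 238 [ 572.2 -285.7   99.2] [ 95.5  99.4 102.1] [array([ 572.8, -286.4]), array([14.1, 44.8]), np.float64(74.6)]
window 50.7 [ 592.4 -215.7   50.7] [array([ 592.4, -216. ]), array([64.6, 63. ]), np.float64(45.0)]
dark 73 [ 562.7 -277.3  101. ] [array([ 567.4, -276.9]), array([38.7, 12.8]), np.float64(1.7)]
-350 0  
-250 0  
-150 1948 [ 719. -132.  110.] [ 867. -100.  288.]
-50 2637 [ 718. -100.  110.] [890. -38. 288.]
50 399 [781.  38. 110.] [814.  72. 167.]
150 629 [609. 103. 110.] [679. 152. 125.]
250 0  
350 0  
450 0  
550 0  
650 0  
side dark vals [ 34.   40.   84.  190.2]
fin top pts 364 [ 569.  -290.5   98.6] [ 93.3  99.4 101.5] [array([ 569.5, -288.3]), array([15.9, 44.1]), np.float64(73.9)]
window 51.0 [ 589.7 -212.8   51. ] [array([ 590. , -211.1]), array([51., 63.]), np.float64(74.7)]
```

```bash
python3 - <<'E'
from workcell import *
from h import *
a=np.radians(74.5); d=np.array([np.cos(a),np.sin(a),0]); z=np.array([0,0,-1.])
R=np.c_[np.cross(d,z),d,z]; g=np.array([572.,-286.5,0])
def st(t): s=read_state(); print(t,round(s["time"],2),s["eef_pos"].round(1) if hasattr(s["eef_pos"],"round") else s["eef_pos"],np.round(s["ft_force"],1),round(s["finger_gap"],1))
print(inverse_kinematics(g+[0,0,180],R))
movep([460,60,260],R); movep(g+[0,0,170],R); st("above")
hit=movel(g+[0,0,82],max_speed=80,guard=10); st(("down",hit))
for n in("side","top"):
    c=camera(n); np.savez(n+"1.npz",**c); cv2.imwrite(f"pics/{n}1.png",c["image"])
s=cv2.imread("pics/side1.png")[240:400,260:440]; cv2.imwrite("pics/side1c.png",cv2.resize(s,None,fx=3.5,fy=3.5))
E
```

```text
[ 0.11869075  0.63398766  0.39195271  1.62304103 -0.28373451  0.94126456
  1.91045367]
above 3.44 [ 572.6 -284.9  170.3] [-0.9  0.6  0.3] 85.7
('down', False) 4.69 [ 572.3 -286.7   82.5] [-0.  -0.2 -0.5] 85.7
```

View pics/side1c.png

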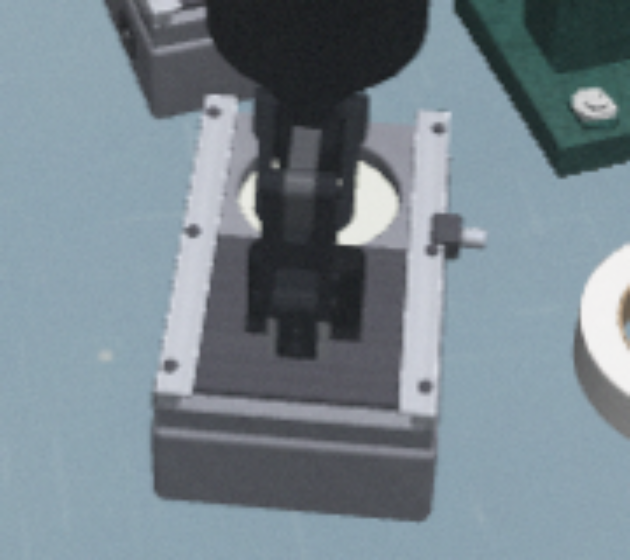

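The enlarged side view shows the near finger (crop about (297,330)) in front of the fin (250–360, 250–335) and the far finger behind it, over the window. They straddle the grip and line up with the box, so I'll clamp and slide.

```bash
python3 - <<'E'
from workcell import *
from h import *
a=np.radians(74.5); d=np.array([np.cos(a),np.sin(a),0])
def st(t): s=read_state(); print(t,round(s["time"],2),np.round(s["eef_pos"],1),np.round(s["ft_force"],1),round(s["finger_gap"],1),np.round(s["gripper_force"],1)); return s
clamp(); s=st("clamp")
if 9<s["finger_gap"]<19:
    p=np.array([572.,-286.5,82.])+d*35
    hit=movel(p,max_speed=40,guard=40); st(("slid",hit)); wait(0.3); st("settled")
    if not hit:
        open_gripper(); st("open")
        movel(p+[0,0,118],max_speed=100,guard=25); st("up")
        for n in("side","top"):
            c=camera(n); np.savez(n+"2.npz",**c); cv2.imwrite(f"pics/{n}2.png",c["image"])
E
```

```text
clamp 5.45 [ 571.8 -287.1   82.2] [-1.7 -2.8  3.8] 12.3 58.8
('slid', False) 6.47 [ 581.3 -252.5   82.2] [-3.2 -1.   6.7] 12.8 61.3
settled 6.78 [ 581.3 -252.6   82.2] [-2.4 -0.9  7.4] 12.3 61.3
open 7.47 [ 581.4 -252.8   82. ] [-0.7  0.6  0.3] 85.2 0.0
up 8.81 [ 581.1 -252.6  199.3] [-0.4 -0.1 -0.1] 85.6 0.0
```

Now I'll move the arm clear and check the result.

```bash
python3 - <<'E'
from workcell import *
from h import *
a=np.radians(74.5); d=np.array([np.cos(a),np.sin(a)])
movep([460,60,300],np.array(read_state()["tool_rot"]))
for n in("side","top"):
    c=camera(n); cv2.imwrite(f"pics/{n}3.png",c["image"]); P=cloud(c)
    m=(P[...,2]>92)&(P[...,2]<106)&(np.hypot(P[...,0]-580,P[...,1]+255)<80); f=P[m]
    r=fit(f); print(n,len(f),r,"travel",(np.array(r[0])-[572,-286.5])@d)
print(read_state()["time"])
E
```

```text
side 334 [array([ 578.5, -255.6]), array([14.6, 42.5]), np.float64(76.5)] travel 31.513230448655126
top 238 [array([ 582. , -252.5]), array([14.2, 43.7]), np.float64(74.6)] travel 35.43581916987575
10.325
```

View pics/side3.png

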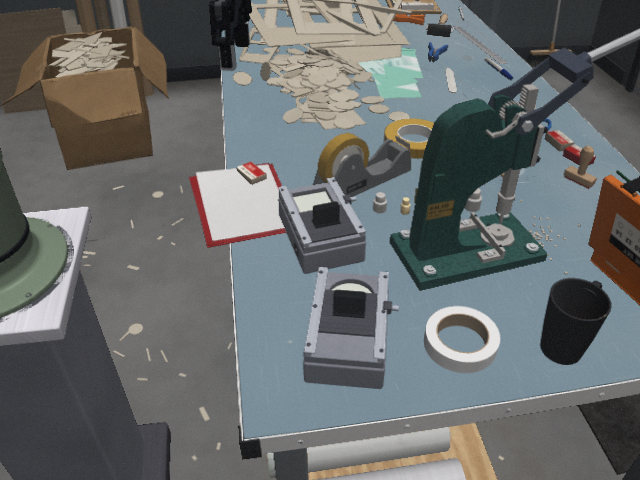

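The side view shows the round plate half across its window, with the fin at (350,300). The square shutter hasn't changed. Fin travel is about 34–35 mm in both views. The gripper shows up at (230,35), which isn't where I expected it, so I'll check the robot state before handing in.

```bash
python3 - <<'E'
from workcell import *
from h import *
s=read_state(); print(s["time"],np.round(s["eef_pos"],1),np.round(s["qpos"],3),np.abs(s["qvel"]).max(),np.round(s["ft_force"],1))
c=camera("top"); cv2.imwrite("pics/top4.png",c["image"])
E
```

```text
10.325 [460.4  59.1 299.7] [-0.587  0.193  0.39   1.931 -0.085  1.035  1.139] 0.003570625044727992 [-0.4  0.1  0.1]
```

View pics/top4.png

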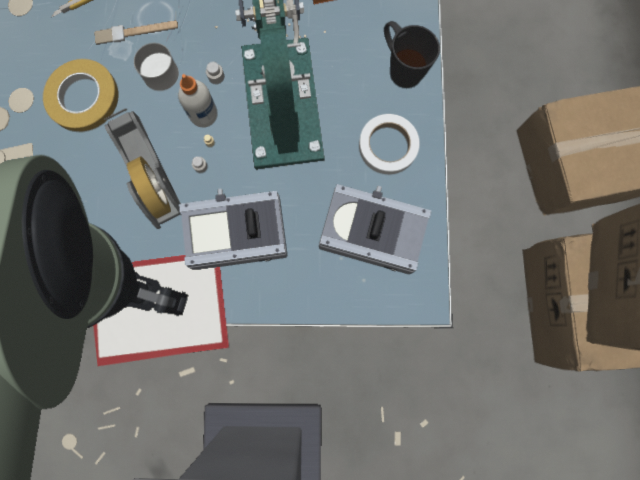

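The top view shows the round plate half across its window (edge at about x=357, fin at (377,225)) and the square window fully open. The gripper is at (170,300), clear of everything and matching the reported pose.

```bash
python3 -c "
from workcell import *
print(finish_job())"
```

```text
the job is handed in; nothing more can be done
None
```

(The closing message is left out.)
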